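# Open the paddle-latched bench cabinet

## Robot

A 7-joint arm with a two-finger parallel gripper is mounted at the origin on the work surface. World frame = base frame: x ahead of the robot, y to its left, z up, the work surface at z = 0. Lengths are in m, angles in rad, forces in N, time in s.
With the tool pointing down it reaches from about 0.35 to 0.9 m from the base axis. Payload 19.9 kg.
Tool frame: the origin (TCP) lies where the fingers leave the gripper's body, on its centre line; the fingertips stand 73 mm ahead of it and the grasp point (between the pads) lies 54 mm ahead of it; z points along the fingers, y is the direction in which the jaws open and shut (so a half turn about z gives the same grasp; the last joint's range is limited). The gripper opens to 85 mm and grips with 20 to 120 N. Pads are 22 mm wide; open, the fingers measure 114 mm over their backs; the gripper's body (76 mm by 85 mm) begins 54 mm behind the grasp point. The pads swing forward as they close: fully open they stand 13 mm farther back than shut.
Start: joints at [-1.339, 0.417, -0.01, 1.614, 0.005, 1.111, -0.053], TCP at [0.168, 0.602, 0.304] pointing down, gripper open.
Joint ranges: [-2.81, 2.81], [-0.39, 2.02], [-1.27, 1.25], [0.06, 2.57], [-1.19, 4.33], [0.19, 2], [-2.82, 2.82]. Speed limits (rad/s): [1.89, 1.89, 2.39, 2.39, 3.01, 3.01, 3.01].

## Interface

Orientations are given as a unit quaternion [w, x, y, z].
In Python, from rig import get_state, get_image, hand_in gives the robot as it stands. The module is installed in compiled form; this text tells all that it offers.
- The arm moves only by the tool servo_tool, never from a script. Its argument "increments" is a list of rows, each an object of numbers: "claw": the finger opening in mm, from 0 to 85.4; "dx", "dy", "dz": the shift along the tool's x, y, z in mm; "ax", "ay", "az": the turn, a rotation vector about the tool's x, y, z in rad. In form: [{"claw": .., "dx": .., "dy": .., "dz": .., "ax": .., "ay": .., "az": ..}, ...]. A call has 1 to 20 rows; each row shifts and turns the commanded pose from where the row before left it, along the tool's axes as they then stand; what a row does not reach is not made up. A row lasts 1/8 s, in which the tool goes at most 62.5 mm and 10.7 degrees, less where a joint would pass 70% of its speed; a pose out of reach is approached as far as the arm can. A call with a gripper value outside its range is refused whole. The fingers move at their own pace and stop on an object; "newtons" is the grip in N (left out, the last holds). Time passes only in rows, so rows that do not move let the fingers close. It gives the time, the measured TCP pose, the force and the opening at its end, in the units of the state.
- get_state(): the state, without advancing time (a new reading comes with each control period).
- get_image(name): name is "scene" or "top" or "wrist"; returns a dict with "img" (400x640x3 uint8, blue, green, red), "mtx" (3x3 intrinsics, pixels), "xyz" and "attitude" of the camera in the world; the wrist camera has in their place "T_tool_cam" (4x4, takes a point from camera to tool coordinates, whose origin is the TCP and whose axes are the flange's). Camera axes: x right, y down, z forward; pixel columns grow to the right and rows downward; lengths in m; the calibration is good to about 2 mm. A picture is of the moment at which its call begins: read the wrist's pose just before it. There is no depth.
- hand_in(): hands the job in, once; it reports no verdict.
The state is a dict: "time": time; "q": joint angles; "dq": joint speeds; "effort": joint torques, N m; "tcp_pos": TCP position; "eef_rot": TCP orientation; "force": force on the tool from outside, world axes, zero at the start; "moment": the same for the moment, N m; "width": finger opening in m.
Only numpy, scipy, OpenCV 4.12 (cv2) and the standard library are available. Lean on these libraries where they do the work, as an engineer would, in place of code of your own. Each camera call takes 0.05 s, during which the arm holds its last target.

## Task

Open the small bench cabinet: lift its paddle handle until the hidden pawl behind the door lets go, keep it lifted while you swing the door, gently and without flinging it, at least 60 degrees open, then let go and leave the door standing open. Feel for the end of the paddle's lift (it differs from time to time) and do not strain the catch, neither by forcing the paddle against its stop nor by pulling the door while the pawl still holds. Leave the things around the cabinet alone.

Things in the scene. Friction and masses are not known exactly. Their poses are not given: they have to be found in the camera images.
- cabinet: grey steel cabinet fixed to the bench, 160 mm deep (x), 240 mm wide (y), 220 mm high. Origin: centre of its underside, on the bench; x points from its front to its back, z up. Its front (the door) faces its own -x, towards the robot. It never moves, but its place and yaw differ in every episode.
- door (a joint): door angle about its upright hinge, rad: 0 shut, up to 1.9. Hinge at the cabinet's left seen from the robot (cabinet +y); the free edge, at the right, swings out towards the robot, clockwise seen from above. Door 12 mm thick, 226 mm wide, 10 to 216 mm above the bench, about 0.9 kg; stays where it is left (hinge friction 0.15 N m).
- door_hinge (a point): point on the door's hinge line, 180 mm above the bench, level with the paddle's pivot, which lies 165 mm along the door from it and 12 mm in front. Its axes turn with the door: x into the door, y along the door towards the hinge side, z up.
- paddle: dark steel paddle handle on the door's outer face near its free edge, 40 mm below the cabinet's top. Origin: its level pivot pin (along its y), 180 mm above the bench, 6 mm off the door's face. At rest it stands level, straight out along its own -x: a plate 24 mm wide, 5 mm thick, ending in a rolled lip (round bar along y, 16 mm thick, 32 mm wide). Lifting the lip turns it about the pin.
- paddle_grip (a point): where to hold the paddle: centre of the rolled lip, 52 mm from the pin; 32 mm wide along y, 16 mm thick, free air all round. Held by its two ends it turns (and may creep a few mm) between the fingers while lifted. A return spring asks about 2.5 N here at first, 7 N at 24 mm lift; fingers that keep their tilt can add some 5 to 10 N of twisting friction. Let go, it drops back to level.
- latch_plate (a point): latch plate on the door's face, behind the paddle's pin. Behind it, out of sight, the pawl on the paddle's inner end (47 mm from the pin) hooks behind a fixed keeper with 2 mm play. It goes down as the lip goes up and clears the keeper at 6 to 23 mm of lip lift, another value each time; some 2.5 mm later it meets a stiff rubber stop (14 N/mm), felt as a sharp rise of the lifting force.
- latch_inner (a point): point on the door's inner face behind the latch plate. Limit of the catch: pawl against keeper or stop at most 20 N (about 18 N at the lip, on top of spring and friction). Once the door is 10 degrees open the pawl is past the keeper and the paddle need not be held up.
- tape: bystander: black tape measure, 65 x 32 x 55 mm, standing on the cabinet's top. Origin at the centre of its underside.
- pliers: bystander: dark steel pump pliers lying on the bench right of the cabinet, 210 mm long, 12 mm high. Origin at the joint, on the bench.
- offcut: bystander: upright steel tube offcut, 44 mm across, 110 mm high, on the bench right of the cabinet. Origin at the centre of its underside.
- can: bystander: tin with a paper label, 66 mm across, 100 mm high, on the bench left of the cabinet. Origin at the centre of its underside.

How it is judged:
On the way, in this order (a step that is already met when the one before it is completed fails the run):
1. the paddle is lifted by more than 4 mm at its grip while the door is still shut (z of paddle_grip in the frame of cabinet above 0.184 m and value of joint door below 0.03 rad), for 0.1 s.
2. the door has swung past 30 degrees (value of joint door above 0.52 rad), for 0.1 s.
At the end, for the whole second after the job is handed in: the door stands still (under 0.05 rad/s), open by more than 1.0 rad (57 degrees), and the paddle, let go, has dropped back to within 4 mm of level (value of joint door above 1 rad and velocity of joint door between -0.05 and 0.05 rad/s and z of paddle_grip in the frame of cabinet below 0.184 m); the robot touches nothing.
It fails at once if the catch is strained: the pawl presses on its keeper or stop with more than 20 N (contact force between paddle and cabinet above 20 N).
It fails at once if the door is flung: faster than 2 rad/s (velocity of joint door above 2 rad/s or velocity of joint door below -2 rad/s).
It fails at once if a bystander is moved by more than 20 mm (distance of any of tape, pliers, offcut, can from where it was at the start of the episode above 0.02 m).
It also fails if it takes over 72 s, if anything falls off the work surface, if the arm or the gripper's body presses on something with over 40 N, if the wrist force passes 120 N, or if a joint passes its speed limit or range.

## Working session

There is one attempt and no reset: what is moved stays moved. The work goes in short steps, Python scripts to look and compute and a tool call to move; the robot and the scene stay as the last step left them, time stands still between calls to the robot, and variables do not carry over. Pictures are saved under pics/ and viewed, and the job is handed in when it is done.

Besides the shell and the picture viewer there is one more tool, called by a JSON object that holds its "name" and its "arguments", one argument or row to a line. servo_tool: Moves the arm, as the interface text tells. Its arguments: {"type":"object","properties":{"increments":{"type":"array","items":{"type":"object","properties":{"claw":{"type":"number"},"dx":{"type":"number"},"dy":{"type":"number"},"dz":{"type":"number"},"ax":{"type":"number"},"ay":{"type":"number"},"az":{"type":"number"}}}},"newtons":{"type":"number"}},"required":["increments"]}

```bash
mkdir -p pics
python3 - <<'E'
from rig import *
import cv2
s=get_state(); print(s)
for n in ["scene","top","wrist"]:
    d=get_image(n); cv2.imwrite(f"pics/{n}0.png",d["img"]); print(n,{k:v for k,v in d.items() if k!="img"})
E
```

```text
{'time': 0.0, 'q': array([-1.33949371,  0.41797538, -0.01028268,  1.61419766,  0.00472292,
        1.11070946, -0.05297404]), 'dq': array([ 6.84012267e-04, -5.91102701e-04,  1.19336291e-05, -2.93022179e-04,
       -1.52888159e-04, -4.79555553e-06, -2.39789879e-03]), 'effort': array([ 1.52820856e-03, -8.64465308e+01,  6.79573976e-01, -4.34877133e+01,
        1.91462296e-02,  7.55886489e-03, -4.88494152e-05]), 'tcp_pos': array([0.16834169, 0.60161999, 0.30324957]), 'eef_rot': array([-2.51580224e-05,  1.35965871e-01,  9.90713319e-01, -6.33057605e-04]), 'force': array([ 0.42429303,  0.78928621, -0.61133228]), 'moment': array([-0.01744261,  0.00914047,  0.00059398]), 'width': 0.08541655630165289}
scene {'mtx': array([[463.19560322,   0.        , 314.2914813 ],
       [  0.        , 463.19560322, 197.39498787],
       [  0.        ,   0.        ,   1.        ]]), 'xyz': array([ 1.32458523, -0.47043563,  0.97020019]), 'attitude': array([-0.33728336,  0.80473768,  0.45202124, -0.18524039])}
top {'mtx': array([[434.89121384,   0.        , 326.22435356],
       [  0.        , 434.89121384, 201.61773817],
       [  0.        ,   0.        ,   1.        ]]), 'xyz': array([ 0.58044924, -0.01832611,  0.99358494]), 'attitude': array([-0.00826624,  0.70669388, -0.70668585,  0.0333246 ])}
wrist {'mtx': array([[281.37954581,   0.        , 317.4051411 ],
       [  0.        , 281.37954581, 199.10884978],
       [  0.        ,   0.        ,   1.        ]]), 'T_tool_cam': array([[-1.77444994e-04, -9.60367460e-01, -2.78736992e-01,
         7.04793005e-02],
       [ 9.99999692e-01, -3.83418534e-04,  6.84436400e-04,
        -5.69515654e-04],
       [-7.64183376e-04, -2.78736785e-01,  9.60367232e-01,
        -6.99997140e-02],
       [ 0.00000000e+00,  0.00000000e+00,  0.00000000e+00,
         1.00000000e+00]])}
```

View pics/scene0.png

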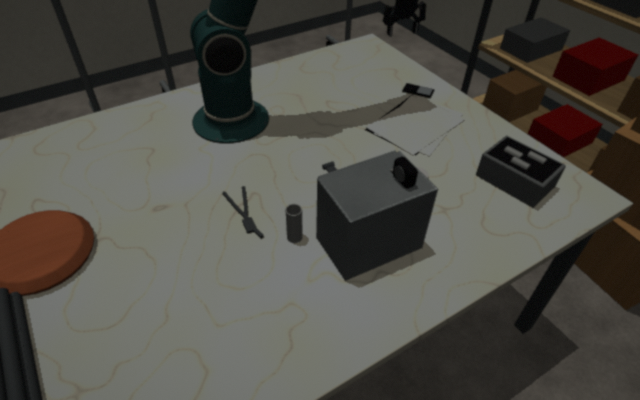

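View pics/top0.png

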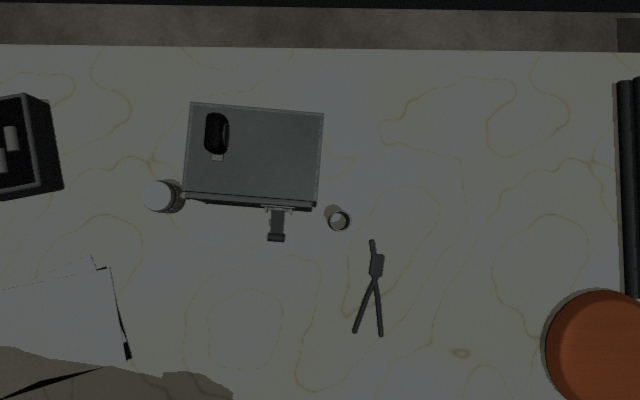

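View pics/wrist0.png

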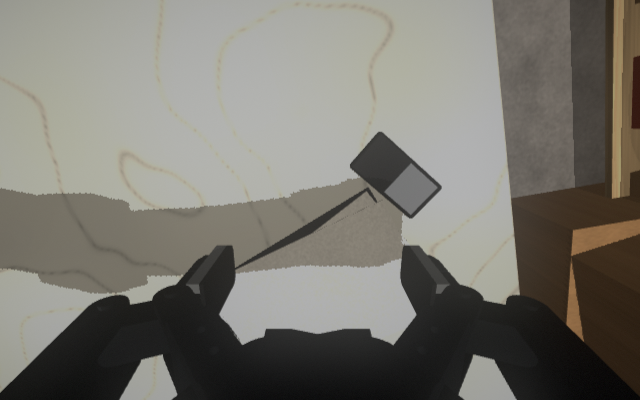

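The top view shows the cabinet with its corners near (191,102), (323,113) and (317,208), the paddle lip near (276,237), the offcut at (339,220) and the can at (160,197). I'll enlarge it.

Run:
```python
import cv2,numpy as np
im=cv2.imread("pics/top0.png")
c=im[90:260,140:360]; c=cv2.resize(c,None,fx=3.6,fy=3.5,interpolation=cv2.INTER_CUBIC); c=np.clip(c.astype(float)*1.8,0,255).astype('uint8')
cv2.imwrite("pics/top_c.png",c)
c=im[195:250,250:350]; c=cv2.resize(c,None,fx=8,fy=8,interpolation=cv2.INTER_CUBIC); c=np.clip(c.astype(float)*2,0,255).astype('uint8')
cv2.imwrite("pics/top_d.png",c)
```

```text
(no output)
```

View pics/top_c.png

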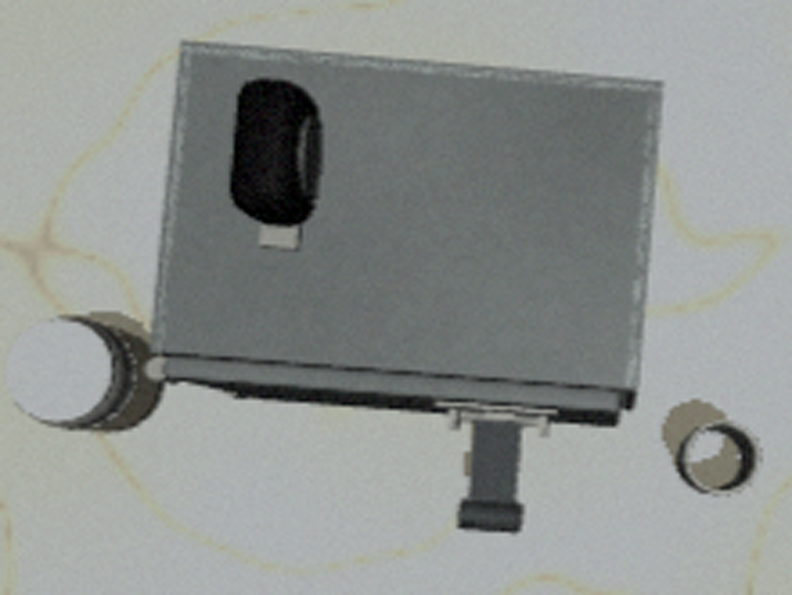

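View pics/top_d.png

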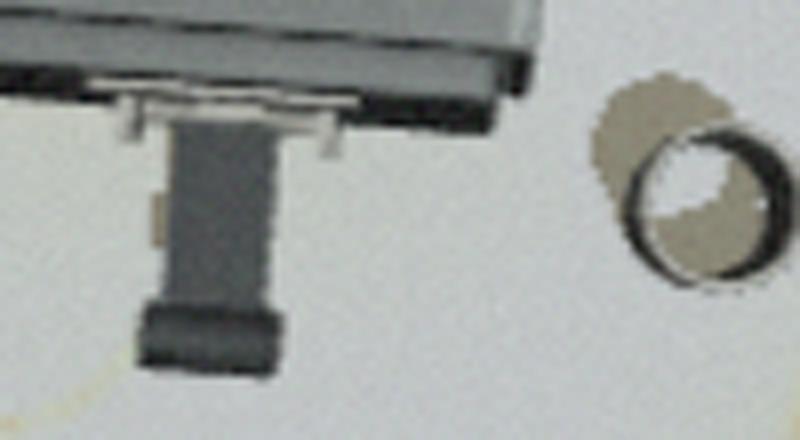

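```bash
cat > h.py <<'E'
import numpy as np
from scipy.spatial.transform import Rotation as R
def rot(q): return R.from_quat([q[1],q[2],q[3],q[0]]).as_matrix()
CAM={"top":(np.array([[434.89121384,0,326.22435356],[0,434.89121384,201.61773817],[0,0,1]]),np.array([0.58044924,-0.01832611,0.99358494]),rot([-0.00826624,0.70669388,-0.70668585,0.0333246])),
"scene":(np.array([[463.19560322,0,314.2914813],[0,463.19560322,197.39498787],[0,0,1]]),np.array([1.32458523,-0.47043563,0.97020019]),rot([-0.33728336,0.80473768,0.45202124,-0.18524039]))}
def ray(n,uv):
    K,p,M=CAM[n]; return p, M@np.linalg.solve(K,[uv[0],uv[1],1])
def atz(n,uv,z):
    p,d=ray(n,uv); return p+d*(z-p[2])/d[2]
def proj(n,X):
    K,p,M=CAM[n]; c=K@(M.T@(np.asarray(X)-p)); return c[:2]/c[2]
E
python3 - <<'E'
from h import *
P={'TL':((190.6,102),.22),'TR':((323.9,113.4),.22),'FL':((185.8,191.4),.22),'FR':((316.9,200.9),.22),'lip':((276.2,237.5),.18),'lipL':((267.7,236.5),.18),'lipR':((284.7,238.5),.18),'off':((339.5,220.5),.11),'can':((157,196.5),.10)}
Q={k:atz("top",u,z) for k,(u,z) in P.items()}
for k in Q: print(k,Q[k].round(4))
d=Q['TL']-Q['TR']; print(np.linalg.norm(d),np.arctan2(-d[0],d[1]),np.linalg.norm(Q['TL']-Q['FL']),np.linalg.norm(Q['FL']-Q['FR']))
d=Q['FL']-Q['FR'];print(np.arctan2(-d[0],d[1]))
d=Q['TL']-Q['FL'];print(np.arctan2(d[1],d[0]))
d=Q['lipL']-Q['lipR'];print(np.linalg.norm(d))
# model
yaw=-0.08
E
```

```text
TL [0.8041 0.1966 0.22  ]
TR [ 0.7855 -0.0418  0.22  ]
FL [0.6438 0.2022 0.22  ]
FR [ 0.6273 -0.0292  0.22  ]
lip [0.5615 0.0459 0.18  ]
lipL [0.5634 0.0616 0.18  ]
lipR [0.5596 0.0301 0.18  ]
off [ 0.5941 -0.0767  0.11  ]
can [0.6432 0.2942 0.1   ]
0.23907353047994084 -0.07816068942632313 0.16039676203654288 0.23198346611418058
-0.07136928246750629
-0.035175650463975215
0.03173282028956752
```

```bash
cat >> h.py <<'E'
YAW=-0.077
L=np.array([.5615,.0459,.18])
ex=np.array([np.cos(YAW),np.sin(YAW),0]); ey=np.array([-np.sin(YAW),np.cos(YAW),0]); ez=np.array([0,0,1.])
H=L+.064*ex+.165*ey
def tool(th,phi):
    """tool axes at door angle th, tilt phi (tool z leans towards the door)"""
    a=YAW-th; x=np.array([np.cos(a),np.sin(a),0]); y=np.array([-np.sin(a),np.cos(a),0])
    z=np.sin(phi)*x-np.cos(phi)*ez
    return np.column_stack([np.cross(y,z),y,z])
def delta(s,Mt,pt):
    M=rot(s['eef_rot']); rv=R.from_matrix(M.T@Mt).as_rotvec()
    return (M.T@(pt-s['tcp_pos'])*1000).round(2), rv.round(4)
E
python3 - <<'E'
from h import *
from rig import get_state
s=get_state(); Mt=tool(0,np.radians(25)); print(Mt.round(3)); print(delta(s,Mt,L-.144*Mt[:,2]))
print("H",H, "lip in scene", proj("scene",L), "lip px top",proj("top",L))
E
```

```text
[[-0.904  0.077  0.421]
 [ 0.07   0.997 -0.033]
 [-0.423  0.    -0.906]]
(array([-468.68, -441.18,   -6.66]), array([-0.0436, -0.435 , -0.1925]))
H [0.63800281 0.20548797 0.18      ] lip in scene [328.04047937 164.33565408] lip px top [276.19612519 237.49151671]
```

Run:
```python
import cv2,numpy as np
im=cv2.imread("pics/scene0.png")
c=im[140:280,280:450]; c=cv2.resize(c,None,fx=4,fy=4,interpolation=cv2.INTER_CUBIC); c=np.clip(c.astype(float)*1.8,0,255).astype('uint8')
cv2.imwrite("pics/scene_c.png",c)
```

```text
(no output)
```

View pics/scene_c.png

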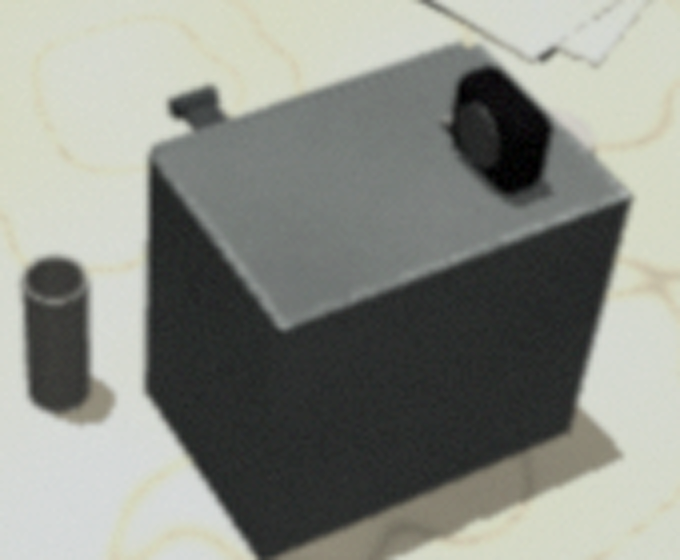

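The scene camera puts the lip at about (328.7,165.7), against a prediction of (328.0,164.3), so the two views agree. I'll approach now.

{"name": "servo_tool", "arguments": {
  "increments": [
    {"dx": -20, "dy": -18, "claw": 60},
    {"dx": -37, "dy": -35},
    {"dx": -37, "dy": -35},
    {"dx": -37, "dy": -35},
    {"dx": -37, "dy": -35},
    {"dx": -37, "dy": -35},
    {"dx": -37, "dy": -35},
    {"dx": -37, "dy": -35},
    {"dx": -37, "dy": -35},
    {"dx": -37, "dy": -35},
    {"dx": -37, "dy": -35},
    {"dx": -37, "dy": -35},
    {"dx": -30, "dy": -28},
    {"az": -0.097},
    {"az": -0.097},
    {"ay": -0.11},
    {"ay": -0.11},
    {"ay": -0.11},
    {"ay": -0.106},
    {}
  ]
}}

```text
$.increments[0]: bad value
```

Run:
```python
from h import *
from rig import *
import cv2
s=get_state(); print(s['time'],s['q'].round(3),s['tcp_pos'],s['force'],s['width'])
Mt=tool(0,np.radians(25)); print(delta(s,Mt,L-.144*Mt[:,2]))
d=get_image("wrist"); cv2.imwrite("pics/w1.png",np.clip(d["img"]*1.6,0,255).astype('uint8'))
T=d["T_tool_cam"]; M=rot(s['eef_rot'])
def pw(X):
    t=M.T@(X-s['tcp_pos']); c=np.linalg.inv(T)@np.r_[t,1]; u=d["mtx"]@c[:3]; return (u[:2]/u[2]).round(1)
for n,X in [("L",L),("Ll",L+.016*ey),("Lr",L-.016*ey),("pin",L+.052*ex),("doorR",L+.052*ex+.006*ex-.061*ey+.036*ez),("hinge",H)]: print(n,pw(X))
```

```text
0.15 [-1.34   0.418 -0.01   1.614  0.005  1.111 -0.053] [0.16833456 0.60170919 0.30340753] [-0.02793376  0.30801255 -0.62364662] 0.08533035850700763
(array([-468.68, -441.18,   -6.66]), array([-0.0436, -0.435 , -0.1925]))
L [-24.5 614.9]
Ll [-12.8 613.5]
Lr [-36.2 616.2]
pin [ -3.5 636.3]
doorR [-80.6 697.3]
hinge [119.3 628. ]
```

View pics/w1.png

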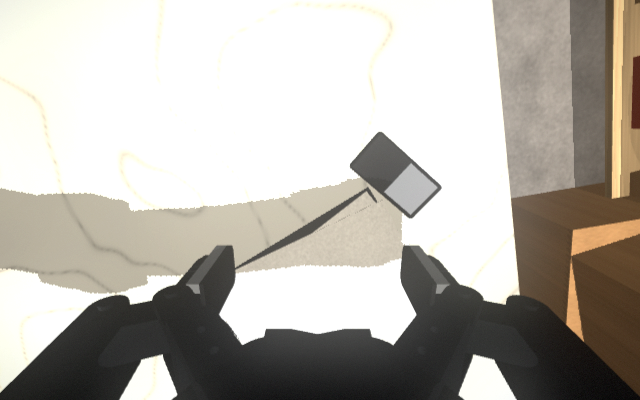

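The move was refused and nothing moved (the picture is the starting view). Every row probably needs all its keys.

{"name": "servo_tool", "arguments": {
  "increments": [
    {"claw": 60, "dx": -20, "dy": -18, "dz": 0, "ax": 0, "ay": 0, "az": 0},
    {"claw": 60, "dx": -37, "dy": -35, "dz": 0, "ax": 0, "ay": 0, "az": 0},
    {"claw": 60, "dx": -37, "dy": -35, "dz": 0, "ax": 0, "ay": 0, "az": 0},
    {"claw": 60, "dx": -37, "dy": -35, "dz": 0, "ax": 0, "ay": 0, "az": 0},
    {"claw": 60, "dx": -37, "dy": -35, "dz": 0, "ax": 0, "ay": 0, "az": 0},
    {"claw": 60, "dx": -37, "dy": -35, "dz": 0, "ax": 0, "ay": 0, "az": 0},
    {"claw": 60, "dx": -37, "dy": -35, "dz": 0, "ax": 0, "ay": 0, "az": 0},
    {"claw": 60, "dx": -37, "dy": -35, "dz": 0, "ax": 0, "ay": 0, "az": 0},
    {"claw": 60, "dx": -37, "dy": -35, "dz": 0, "ax": 0, "ay": 0, "az": 0},
    {"claw": 60, "dx": -37, "dy": -35, "dz": 0, "ax": 0, "ay": 0, "az": 0},
    {"claw": 60, "dx": -37, "dy": -35, "dz": 0, "ax": 0, "ay": 0, "az": 0},
    {"claw": 60, "dx": -37, "dy": -35, "dz": 0, "ax": 0, "ay": 0, "az": 0},
    {"claw": 60, "dx": -30, "dy": -28, "dz": 0, "ax": 0, "ay": 0, "az": 0},
    {"claw": 60, "dx": 0, "dy": 0, "dz": 0, "ax": 0, "ay": 0, "az": -0.097},
    {"claw": 60, "dx": 0, "dy": 0, "dz": 0, "ax": 0, "ay": 0, "az": -0.097},
    {"claw": 60, "dx": 0, "dy": 0, "dz": 0, "ax": 0, "ay": -0.11, "az": 0},
    {"claw": 60, "dx": 0, "dy": 0, "dz": 0, "ax": 0, "ay": -0.11, "az": 0},
    {"claw": 60, "dx": 0, "dy": 0, "dz": 0, "ax": 0, "ay": -0.11, "az": 0},
    {"claw": 60, "dx": 0, "dy": 0, "dz": 0, "ax": 0, "ay": -0.106, "az": 0},
    {"claw": 60, "dx": 0, "dy": 0, "dz": 0, "ax": 0, "ay": 0, "az": 0}
  ]
}}

```text
time: 2.7
tcp_pos: [0.4915, 0.0639, 0.3037]
eef_rot: [0.216, 0.038, 0.976, -0.008]
force: [0.2, -0.1, -0.7]
width: 0.0599
```

```bash
cat > look.py <<'E'
from h import *
from rig import *
import cv2,sys
s=get_state(); print(s['time'],s['q'].round(3),s['tcp_pos'],s['force'].round(2),s['moment'].round(2),s['width'])
Mt=tool(0,np.radians(25)); print(delta(s,Mt,L-.144*Mt[:,2]))
d=get_image("wrist"); cv2.imwrite(f"pics/{sys.argv[1]}.png",np.clip(d["img"]*1.6,0,255).astype('uint8'))
T=d["T_tool_cam"]; M=rot(s['eef_rot'])
def pw(X):
    t=M.T@(X-s['tcp_pos']); c=np.linalg.inv(T)@np.r_[t,1]; u=d["mtx"]@c[:3]; return (u[:2]/u[2]).round(1)
for n,X in [("L",L),("Ll",L+.016*ey),("Lr",L-.016*ey),("pin",L+.052*ex),("doorR",L+.058*ex-.061*ey+.036*ez),("hinge",H)]: print(n,pw(X))
E
python3 look.py w2
```

```text
2.7 [-0.629  0.024  0.379  2.171  0.247  0.548  1.056] [0.49149395 0.06388617 0.30372199] [ 0.17 -0.09 -0.73] [ 0.03  0.43 -0.  ] 0.059850265754953405
(array([-12.23, -12.54,  -1.8 ]), array([-0.0002, -0.0012, -0.0009]))
L [302.5 224.5]
Ll [322.3 224.5]
Lr [282.7 224.5]
pin [304.5 263.4]
doorR [231.2 303. ]
hinge [477.5 270.8]
```

View pics/w2.png

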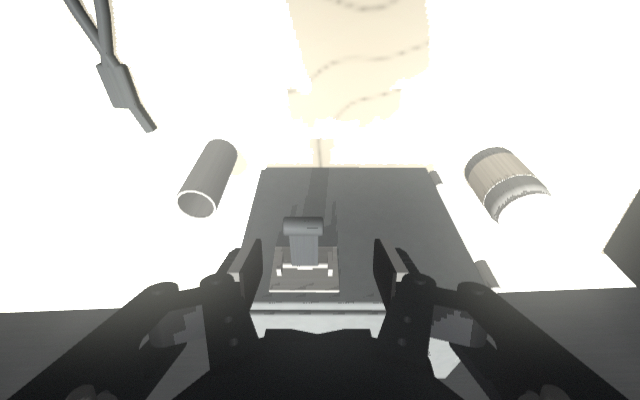

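The lip shows at (303,226) with its ends at 283 and 324. The prediction was (302.5,224.5), so the position holds. I'll go in.

{"name": "servo_tool", "arguments": {
  "increments": [
    {"claw": 60, "dx": -12, "dy": -12.5, "dz": 0, "ax": 0, "ay": 0, "az": 0},
    {"claw": 60, "dx": 0, "dy": 0, "dz": 15, "ax": 0, "ay": 0, "az": 0},
    {"claw": 60, "dx": 0, "dy": 0, "dz": 15, "ax": 0, "ay": 0, "az": 0},
    {"claw": 60, "dx": 0, "dy": 0, "dz": 15, "ax": 0, "ay": 0, "az": 0},
    {"claw": 60, "dx": 0, "dy": 0, "dz": 15, "ax": 0, "ay": 0, "az": 0},
    {"claw": 60, "dx": 0, "dy": 0, "dz": 15, "ax": 0, "ay": 0, "az": 0},
    {"claw": 60, "dx": 0, "dy": 0, "dz": 13, "ax": 0, "ay": 0, "az": 0},
    {"claw": 60, "dx": 0, "dy": 0, "dz": 0, "ax": 0, "ay": 0, "az": 0},
    {"claw": 60, "dx": 0, "dy": 0, "dz": 0, "ax": 0, "ay": 0, "az": 0}
  ]
}}

```text
time: 3.88
tcp_pos: [0.5393, 0.0474, 0.2295]
eef_rot: [0.216, 0.039, 0.976, -0.009]
force: [-0.5, 0.3, 0.0]
width: 0.0599
```

```bash
python3 look.py w3
```

```text
3.875 [-0.526  0.238  0.373  2.148  0.066  0.349  1.254] [0.53932666 0.04739655 0.22948472] [-0.51  0.31  0.02] [ 0.08  0.42 -0.02] 0.05992846872413333
(array([  0.78,   0.14, -89.76]), array([-0.0008, -0.0001, -0.0018]))
L [319.  264.7]
Ll [351.4 264.6]
Lr [286.6 264.7]
pin [318.8 315.3]
doorR [204.7 386.3]
hinge [575.5 323.9]
```

View pics/w3.png

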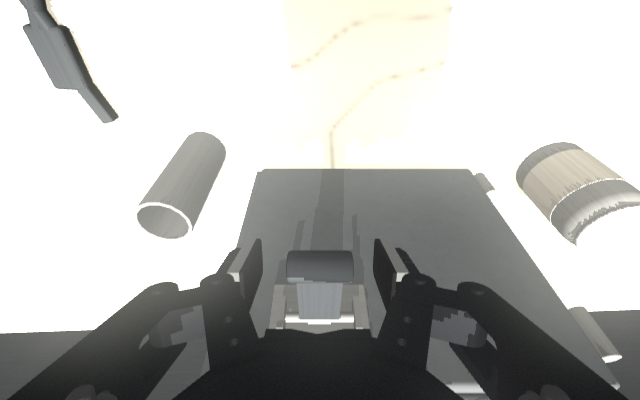

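The lip is centred between the pads: its centre is at (320,266), with the pads at about 262 and 372. I'll close gently.

{"name": "servo_tool", "arguments": {
  "increments": [
    {"claw": 20, "dx": 0, "dy": 0, "dz": 0, "ax": 0, "ay": 0, "az": 0},
    {"claw": 20, "dx": 0, "dy": 0, "dz": 0, "ax": 0, "ay": 0, "az": 0},
    {"claw": 20, "dx": 0, "dy": 0, "dz": 0, "ax": 0, "ay": 0, "az": 0},
    {"claw": 20, "dx": 0, "dy": 0, "dz": 0, "ax": 0, "ay": 0, "az": 0},
    {"claw": 20, "dx": 0, "dy": 0, "dz": 0, "ax": 0, "ay": 0, "az": 0},
    {"claw": 20, "dx": 0, "dy": 0, "dz": 0, "ax": 0, "ay": 0, "az": 0}
  ],
  "newtons": 35
}}

```text
time: 4.68
tcp_pos: [0.5392, 0.0481, 0.2297]
eef_rot: [0.216, 0.038, 0.976, -0.008]
force: [-6.8, 3.9, 7.6]
width: 0.0314
```

```bash
python3 look.py w4
```

```text
4.675 [-0.526  0.237  0.373  2.148  0.066  0.349  1.254] [0.53921905 0.04813482 0.22968097] [-6.81  3.93  7.64] [0.78 0.92 0.17] 0.031362174333763614
(array([  0.69,  -0.49, -89.51]), array([ 0.0003,  0.0002, -0.0012]))
L [317.4 264.5]
Ll [349.7 264.5]
Lr [285.  264.6]
pin [317.5 315.1]
doorR [203.3 386. ]
hinge [573.6 323.6]
```

View pics/w4.png

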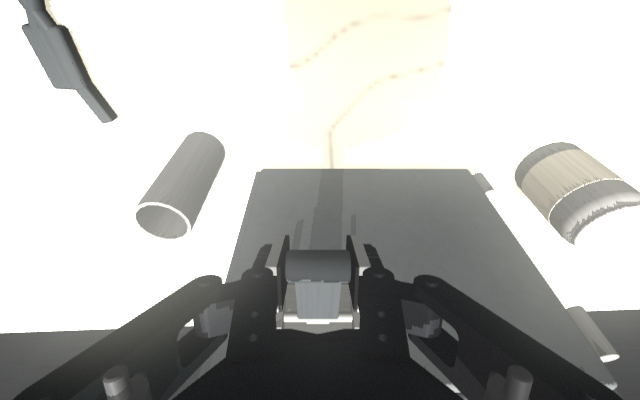

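The grip holds at 31.4 mm wide. The closing pads preloaded it by about 10 N along the tool, so I'll relieve that.

{"name": "servo_tool", "arguments": {
  "increments": [
    {"claw": 20, "dx": 0, "dy": 0.6, "dz": -0.6, "ax": 0, "ay": 0, "az": 0},
    {"claw": 20, "dx": 0, "dy": 0, "dz": 0, "ax": 0, "ay": 0, "az": 0}
  ]
}}

```text
time: 4.97
tcp_pos: [0.5391, 0.0483, 0.2299]
eef_rot: [0.216, 0.038, 0.976, -0.008]
force: [0.5, 2.2, -0.8]
width: 0.0315
```

```bash
cat > st.py <<'E'
from h import *
from rig import *
s=get_state(); M=rot(s['eef_rot'])
P=L+.052*ex
g=s['tcp_pos']+M@[0,0,.054]
f=s['force']
print(round(s['time'],3),"f cab xyz",round(f@ex,2),round(f@ey,2),round(f[2],2),"mom",(s['moment']).round(2),"grasp rel pin mm",((g-P)@ex*1000).round(1),((g-P)@ey*1000).round(1),((g-P)[2]*1000).round(1),"tilt",np.degrees(np.arctan2(M[:,2]@ex,-M[2,2])).round(1),s['width'].round(4))
E
python3 st.py
```

```text
Traceback (most recent call last):
  File "st.py", line 7, in <module>
    print(round(s['time'],3),"f cab xyz",round(f@ex,2),round(f@ey,2),round(f[2],2),"mom",(s['moment']).round(2),"grasp rel pin mm",((g-P)@ex*1000).round(1),((g-P)@ey*1000).round(1),((g-P)[2]*1000).round(1),"tilt",np.degrees(np.arctan2(M[:,2]@ex,-M[2,2])).round(1),s['width'].round(4))
                                                                                                                                                                                                                                                                        ^^^^^^^^^^^^^^^^
AttributeError: 'float' object has no attribute 'round'
```

{"name": "servo_tool", "arguments": {
  "increments": [
    {"claw": 20, "dx": -1.5, "dy": 0, "dz": -0.95, "ax": 0, "ay": 0.02, "az": 0},
    {"claw": 20, "dx": -1.5, "dy": 0, "dz": -0.95, "ax": 0, "ay": 0.02, "az": 0},
    {"claw": 20, "dx": 0, "dy": 0, "dz": 0, "ax": 0, "ay": 0, "az": 0}
  ]
}}

```text
time: 5.35
tcp_pos: [0.5412, 0.048, 0.2328]
eef_rot: [0.196, 0.039, 0.98, -0.008]
force: [2.2, 4.0, -2.6]
width: 0.0314
```

```bash
sed -i "s/s\['width'\].round(4)/round(s['width'],4)/" st.py; python3 st.py
```

```text
5.35 f cab xyz 1.93 4.12 -2.63 mom [0.87 0.15 0.19] grasp rel pin mm -51.6 0.5 3.0 tilt 22.7 0.0314
```

{"name": "servo_tool", "arguments": {
  "increments": [
    {"claw": 20, "dx": -1.6, "dy": 0.3, "dz": -0.9, "ax": 0, "ay": 0.02, "az": 0},
    {"claw": 20, "dx": -1.6, "dy": 0, "dz": -0.9, "ax": 0, "ay": 0.02, "az": 0},
    {"claw": 20, "dx": 0, "dy": 0, "dz": 0, "ax": 0, "ay": 0, "az": 0}
  ]
}}

```text
time: 5.72
tcp_pos: [0.5434, 0.0479, 0.2356]
eef_rot: [0.177, 0.039, 0.983, -0.007]
force: [1.1, 2.9, -2.9]
width: 0.0314
```

```bash
python3 st.py
```

```text
5.725 f cab xyz 0.85 3.0 -2.85 mom [0.62 0.23 0.05] grasp rel pin mm -51.4 0.5 5.0 tilt 20.4 0.0314
```

{"name": "servo_tool", "arguments": {
  "increments": [
    {"claw": 20, "dx": -1.5, "dy": 0.2, "dz": -0.9, "ax": 0, "ay": 0.02, "az": 0},
    {"claw": 20, "dx": -0.8, "dy": 0, "dz": -0.45, "ax": 0, "ay": 0.01, "az": 0},
    {"claw": 20, "dx": 0, "dy": 0, "dz": 0, "ax": 0, "ay": 0, "az": 0}
  ]
}}

```text
time: 6.1
tcp_pos: [0.5451, 0.0478, 0.2377]
eef_rot: [0.162, 0.039, 0.986, -0.007]
force: [1.2, -0.7, -2.1]
width: 0.0312
```

```bash
python3 st.py
```

```text
6.1 f cab xyz 1.26 -0.59 -2.07 mom [ 0.09  0.19 -0.18] grasp rel pin mm -51.2 0.6 6.5 tilt 18.7 0.0312
```

{"name": "servo_tool", "arguments": {
  "increments": [
    {"claw": 20, "dx": -0.8, "dy": 0.2, "dz": -0.45, "ax": 0, "ay": 0.01, "az": 0},
    {"claw": 20, "dx": -0.8, "dy": 0, "dz": -0.45, "ax": 0, "ay": 0.01, "az": 0},
    {"claw": 20, "dx": 0, "dy": 0, "dz": 0, "ax": 0, "ay": 0, "az": 0}
  ]
}}

```text
time: 6.48
tcp_pos: [0.5462, 0.0479, 0.239]
eef_rot: [0.152, 0.039, 0.988, -0.006]
force: [-0.8, -4.0, -1.6]
width: 0.0313
```

```bash
python3 st.py
```

```text
6.475 f cab xyz -0.48 -4.04 -1.64 mom [-0.6   0.37 -0.44] grasp rel pin mm -51.1 0.7 7.5 tilt 17.5 0.0313
```

{"name": "servo_tool", "arguments": {
  "increments": [
    {"claw": 20, "dx": -0.8, "dy": -0.2, "dz": -0.45, "ax": 0, "ay": 0.01, "az": 0},
    {"claw": 20, "dx": -0.8, "dy": 0, "dz": -0.45, "ax": 0, "ay": 0.01, "az": 0},
    {"claw": 20, "dx": 0, "dy": 0, "dz": 0, "ax": 0, "ay": 0, "az": 0}
  ]
}}

```text
time: 6.85
tcp_pos: [0.5475, 0.0478, 0.2403]
eef_rot: [0.142, 0.039, 0.989, -0.006]
force: [-1.8, -3.4, -2.2]
width: 0.0311
```

```bash
python3 st.py
```

```text
6.85 f cab xyz -1.58 -3.55 -2.16 mom [-0.65  0.7  -0.44] grasp rel pin mm -50.9 0.7 8.5 tilt 16.4 0.0311
```

{"name": "servo_tool", "arguments": {
  "increments": [
    {"claw": 20, "dx": -0.8, "dy": 0, "dz": -0.45, "ax": 0, "ay": 0.01, "az": 0},
    {"claw": 20, "dx": -0.8, "dy": 0, "dz": -0.45, "ax": 0, "ay": 0.01, "az": 0},
    {"claw": 20, "dx": 0, "dy": 0, "dz": 0, "ax": 0, "ay": 0, "az": 0}
  ]
}}

```text
time: 7.22
tcp_pos: [0.5487, 0.0477, 0.2416]
eef_rot: [0.132, 0.039, 0.99, -0.005]
force: [-2.2, -4.9, -2.3]
width: 0.0312
```

```bash
python3 st.py
```

```text
7.225 f cab xyz -1.86 -5.1 -2.26 mom [-0.87  0.87 -0.51] grasp rel pin mm -50.8 0.8 9.5 tilt 15.2 0.0312
```

{"name": "servo_tool", "arguments": {
  "increments": [
    {"claw": 20, "dx": -0.8, "dy": -0.3, "dz": -0.45, "ax": 0, "ay": 0.01, "az": 0},
    {"claw": 20, "dx": -0.8, "dy": 0, "dz": -0.45, "ax": 0, "ay": 0.01, "az": 0},
    {"claw": 20, "dx": 0, "dy": 0, "dz": 0, "ax": 0, "ay": 0, "az": 0}
  ]
}}

```text
time: 7.6
tcp_pos: [0.55, 0.0475, 0.2428]
eef_rot: [0.122, 0.039, 0.992, -0.005]
force: [-4.8, -2.4, -1.8]
width: 0.0315
```

```bash
python3 st.py
```

```text
7.6 f cab xyz -4.58 -2.78 -1.82 mom [-0.44  1.15 -0.38] grasp rel pin mm -50.5 0.7 10.5 tilt 14.0 0.0315
```

{"name": "servo_tool", "arguments": {
  "increments": [
    {"claw": 20, "dx": -0.8, "dy": 0, "dz": -0.45, "ax": 0, "ay": 0.01, "az": 0},
    {"claw": 20, "dx": -0.8, "dy": 0, "dz": -0.45, "ax": 0, "ay": 0.01, "az": 0},
    {"claw": 20, "dx": 0, "dy": 0, "dz": 0, "ax": 0, "ay": 0, "az": 0}
  ]
}}

```text
time: 7.98
tcp_pos: [0.5513, 0.0474, 0.2441]
eef_rot: [0.112, 0.039, 0.993, -0.004]
force: [-5.2, -1.7, -0.8]
width: 0.0314
```

```bash
python3 st.py
```

```text
7.975 f cab xyz -5.01 -2.09 -0.84 mom [-0.34  1.37 -0.31] grasp rel pin mm -50.3 0.7 11.5 tilt 12.9 0.0314
```

```bash
cat >> st.py <<'E'
m=s['moment']; 
print("   lip-equiv N: about tcp-ref %.2f, flange-ish? grasp-ref %.2f"%(-(m+np.cross(s['tcp_pos']-P,f))@ey/.052, -(m+np.cross(g-P,f))@ey/.052))
E
python3 st.py
```

```text
7.975 f cab xyz -5.01 -2.09 -0.84 mom [-0.34  1.37 -0.31] grasp rel pin mm -50.3 0.7 11.5 tilt 12.9 0.0314
   lip-equiv N: about tcp-ref -18.68, flange-ish? grasp-ref -23.94
```

{"name": "servo_tool", "arguments": {
  "increments": [
    {"claw": 20, "dx": -0.3, "dy": -0.1, "dz": -0.55, "ax": 0, "ay": 0.01, "az": 0},
    {"claw": 20, "dx": -0.7, "dy": 0, "dz": -0.5, "ax": 0, "ay": 0.01, "az": 0},
    {"claw": 20, "dx": 0, "dy": 0, "dz": 0, "ax": 0, "ay": 0, "az": 0}
  ]
}}

```text
time: 8.35
tcp_pos: [0.5524, 0.0473, 0.2455]
eef_rot: [0.103, 0.039, 0.994, -0.004]
force: [0.6, 0.1, -3.6]
width: 0.0311
```

```bash
python3 st.py
```

```text
8.35 f cab xyz 0.63 0.13 -3.65 mom [-0.05  0.26 -0.24] grasp rel pin mm -50.1 0.7 12.7 tilt 11.8 0.0311
   lip-equiv N: about tcp-ref -1.41, flange-ish? grasp-ref -1.55
```

```bash
sed -i '/^m=s/,$d' st.py
cat >> st.py <<'E'
ref=s['tcp_pos']-M[:,2]*.145
m=s['moment']@ey-.99*(M[:,2]@ex)
t=m+np.cross(ref-P,f)@ey
print("   twist in fingers Nm %.2f; lip-equivalent lift N %.2f"%(m+np.cross(ref-g,f)@ey, -t/.052))
E
python3 st.py
```

```text
8.35 f cab xyz 0.63 0.13 -3.65 mom [-0.05  0.26 -0.24] grasp rel pin mm -50.1 0.7 12.7 tilt 11.8 0.0311
   twist in fingers Nm 0.03; lip-equivalent lift N 2.85
```

{"name": "servo_tool", "arguments": {
  "increments": [
    {"claw": 20, "dx": -0.7, "dy": 0, "dz": -0.5, "ax": 0, "ay": 0.01, "az": 0},
    {"claw": 20, "dx": -0.7, "dy": 0, "dz": -0.5, "ax": 0, "ay": 0.01, "az": 0},
    {"claw": 20, "dx": 0, "dy": 0, "dz": 0, "ax": 0, "ay": 0, "az": 0}
  ]
}}

```text
time: 8.72
tcp_pos: [0.5535, 0.0472, 0.2468]
eef_rot: [0.093, 0.039, 0.995, -0.004]
force: [2.5, 0.1, -4.3]
width: 0.0314
```

```bash
python3 st.py
```

```text
8.725 f cab xyz 2.53 0.3 -4.29 mom [ 0.17 -0.21 -0.15] grasp rel pin mm -50.0 0.7 13.7 tilt 10.7 0.0314
   twist in fingers Nm -0.05; lip-equivalent lift N 4.34
```

{"name": "servo_tool", "arguments": {
  "increments": [
    {"claw": 20, "dx": -0.8, "dy": 0, "dz": -0.5, "ax": 0, "ay": 0.01, "az": 0},
    {"claw": 20, "dx": -0.8, "dy": 0, "dz": -0.5, "ax": 0, "ay": 0.01, "az": 0},
    {"claw": 20, "dx": 0, "dy": 0, "dz": 0, "ax": 0, "ay": 0, "az": 0}
  ]
}}

```text
time: 9.1
tcp_pos: [0.5548, 0.0471, 0.248]
eef_rot: [0.083, 0.039, 0.996, -0.003]
force: [2.5, 2.0, -5.2]
width: 0.0312
```

```bash
python3 st.py
```

```text
9.1 f cab xyz 2.35 2.18 -5.18 mom [ 0.5  -0.29 -0.09] grasp rel pin mm -49.8 0.6 14.7 tilt 9.5 0.0312
   twist in fingers Nm -0.12; lip-equivalent lift N 6.64
```

{"name": "servo_tool", "arguments": {
  "increments": [
    {"claw": 20, "dx": -0.8, "dy": 0, "dz": -0.5, "ax": 0, "ay": 0.01, "az": 0},
    {"claw": 20, "dx": -0.8, "dy": 0, "dz": -0.5, "ax": 0, "ay": 0.01, "az": 0},
    {"claw": 20, "dx": 0, "dy": 0, "dz": 0, "ax": 0, "ay": 0, "az": 0}
  ]
}}

```text
time: 9.48
tcp_pos: [0.5562, 0.047, 0.2491]
eef_rot: [0.073, 0.039, 0.997, -0.003]
force: [2.9, 3.5, -7.6]
width: 0.031
```

```bash
python3 st.py
```

```text
9.475 f cab xyz 2.6 3.74 -7.59 mom [ 0.77 -0.42 -0.06] grasp rel pin mm -49.6 0.7 15.7 tilt 8.3 0.031
   twist in fingers Nm -0.21; lip-equivalent lift N 10.50
```

{"name": "servo_tool", "arguments": {
  "increments": [
    {"claw": 20, "dx": -0.4, "dy": 0.2, "dz": -0.25, "ax": 0, "ay": 0.005, "az": 0},
    {"claw": 20, "dx": 0, "dy": 0, "dz": 0, "ax": 0, "ay": 0, "az": 0}
  ]
}}

```text
time: 9.72
tcp_pos: [0.5564, 0.047, 0.2494]
eef_rot: [0.07, 0.039, 0.997, -0.003]
force: [4.5, 3.1, -8.3]
width: 0.031
```

```bash
python3 st.py; python3 look.py w5
```

```text
9.725 f cab xyz 4.24 3.48 -8.3 mom [ 0.6  -0.51 -0.13] grasp rel pin mm -49.5 0.7 15.9 tilt 8.1 0.031
   twist in fingers Nm 0.01; lip-equivalent lift N 6.48
9.725 [-0.403  0.315  0.299  1.924 -0.09   0.779  1.427] [0.55644593 0.04698741 0.24935742] [ 4.5   3.15 -8.3 ] [ 0.6  -0.51 -0.13] 0.031008248102166916
(array([ 46.61,  -0.8 , -68.36]), array([-0.0007, -0.2956, -0.0016]))
L [317.1 244.3]
Ll [346.6 244.2]
Lr [287.5 244.3]
pin [317.3 315.5]
doorR [197.5 380.2]
hinge [577.5 329.2]
```

View pics/w5.png

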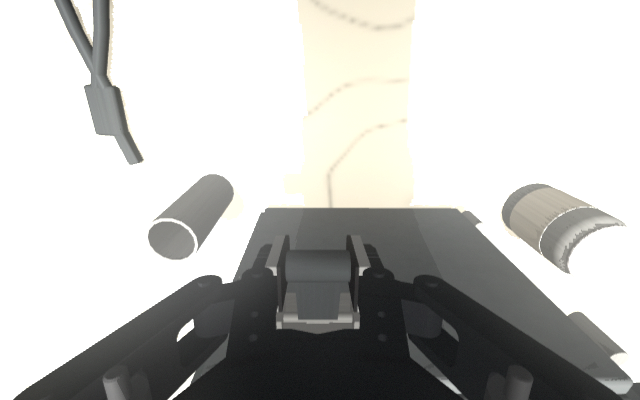

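```bash
cat >> st.py <<'E'
al=np.arctan2((g-P)[2]-.0009,-(g-P)@ex)
print("   alpha %.1f tangential lift N %.2f, outward pull N %.2f"%(np.degrees(al), -(f@ex*np.sin(al)+f[2]*np.cos(al)), (f@ex*np.cos(al)-f[2]*np.sin(al))))
E
python3 st.py
```

```text
9.775 f cab xyz 4.0 2.96 -10.49 mom [ 0.64 -0.53 -0.15] grasp rel pin mm -49.5 0.7 15.9 tilt 8.1 0.0311
   twist in fingers Nm -0.13; lip-equivalent lift N 11.20
   alpha 16.9 tangential lift N 8.88, outward pull N 6.87
```

{"name": "servo_tool", "arguments": {
  "increments": [
    {"claw": 20, "dx": -0.8, "dy": 0.1, "dz": -0.25, "ax": 0, "ay": 0.01, "az": 0},
    {"claw": 20, "dx": 0, "dy": 0, "dz": 0, "ax": 0, "ay": 0, "az": 0}
  ]
}}

```text
time: 10.02
tcp_pos: [0.5572, 0.0469, 0.2497]
eef_rot: [0.065, 0.039, 0.997, -0.003]
force: [2.8, 2.5, -9.7]
width: 0.0311
```

```bash
python3 st.py
```

```text
10.025 f cab xyz 2.57 2.67 -9.71 mom [ 0.38 -0.35 -0.11] grasp rel pin mm -49.4 0.7 16.2 tilt 7.5 0.0311
   twist in fingers Nm -0.20; lip-equivalent lift N 12.17
   alpha 17.2 tangential lift N 8.51, outward pull N 5.32
```

{"name": "servo_tool", "arguments": {
  "increments": [
    {"claw": 20, "dx": -0.5, "dy": 0, "dz": -0.4, "ax": 0, "ay": 0.01, "az": 0},
    {"claw": 20, "dx": 0, "dy": 0, "dz": 0, "ax": 0, "ay": 0, "az": 0}
  ]
}}

```text
time: 10.28
tcp_pos: [0.5578, 0.0469, 0.2502]
eef_rot: [0.06, 0.039, 0.997, -0.003]
force: [5.9, 1.5, -12.4]
width: 0.0308
```

```bash
python3 st.py
```

```text
10.275 f cab xyz 5.78 1.93 -12.4 mom [ 0.38 -0.84 -0.14] grasp rel pin mm -49.3 0.7 16.6 tilt 6.9 0.0308
   twist in fingers Nm -0.09; lip-equivalent lift N 11.58
   alpha 17.6 tangential lift N 10.07, outward pull N 9.27
```

The outward pull is growing, so the pawl may be rubbing on its keeper. I'll push in about 1 mm to unload it, then feel again.

{"name": "servo_tool", "arguments": {
  "increments": [
    {"claw": 20, "dx": -0.6, "dy": 0, "dz": 0.07, "ax": 0, "ay": 0, "az": 0},
    {"claw": 20, "dx": 0, "dy": 0, "dz": 0, "ax": 0, "ay": 0, "az": 0}
  ]
}}

```text
time: 10.52
tcp_pos: [0.558, 0.0469, 0.2502]
eef_rot: [0.06, 0.039, 0.997, -0.003]
force: [-0.3, 1.4, -10.1]
width: 0.0314
```

```bash
python3 st.py
```

```text
10.525 f cab xyz -0.42 1.4 -10.09 mom [ 0.3   0.25 -0.18] grasp rel pin mm -49.1 0.6 16.5 tilt 6.9 0.0314
   twist in fingers Nm -0.17; lip-equivalent lift N 12.87
   alpha 17.7 tangential lift N 9.75, outward pull N 2.66
```

{"name": "servo_tool", "arguments": {
  "increments": [
    {"claw": 20, "dx": -0.6, "dy": 0, "dz": 0.07, "ax": 0, "ay": 0, "az": 0},
    {"claw": 20, "dx": 0, "dy": 0, "dz": 0, "ax": 0, "ay": 0, "az": 0}
  ]
}}

```text
time: 10.78
tcp_pos: [0.5582, 0.0468, 0.25]
eef_rot: [0.059, 0.039, 0.997, -0.003]
force: [-7.3, 1.1, -7.2]
width: 0.0313
```

```bash
python3 st.py
```

```text
10.775 f cab xyz -7.34 0.57 -7.16 mom [ 0.3   1.31 -0.17] grasp rel pin mm -49.0 0.6 16.4 tilt 6.8 0.0313
   twist in fingers Nm -0.41; lip-equivalent lift N 16.92
   alpha 17.6 tangential lift N 9.05, outward pull N -4.83
```

{"name": "servo_tool", "arguments": {
  "increments": [
    {"claw": 20, "dx": 0.6, "dy": 0, "dz": -0.07, "ax": 0, "ay": 0, "az": 0},
    {"claw": 20, "dx": 0.4, "dy": 0.15, "dz": -0.04, "ax": 0, "ay": 0, "az": 0},
    {"claw": 20, "dx": 0, "dy": 0, "dz": 0, "ax": 0, "ay": 0, "az": 0}
  ]
}}

```text
time: 11.15
tcp_pos: [0.558, 0.0469, 0.2503]
eef_rot: [0.06, 0.039, 0.997, -0.003]
force: [1.8, -0.0, -12.8]
width: 0.0312
```

```bash
python3 st.py
```

```text
11.15 f cab xyz 1.76 0.1 -12.8 mom [-0.18 -0.15 -0.27] grasp rel pin mm -49.1 0.7 16.7 tilt 6.9 0.0312
   twist in fingers Nm -0.24; lip-equivalent lift N 16.16
   alpha 17.8 tangential lift N 11.65, outward pull N 5.59
```

{"name": "servo_tool", "arguments": {
  "increments": [
    {"claw": 20, "dx": 0.5, "dy": 0.2, "dz": -0.05, "ax": 0, "ay": 0, "az": 0},
    {"claw": 20, "dx": 0, "dy": 0, "dz": 0, "ax": 0, "ay": 0, "az": 0}
  ]
}}

```text
time: 11.4
tcp_pos: [0.5577, 0.047, 0.2503]
eef_rot: [0.061, 0.04, 0.997, -0.003]
force: [5.3, -2.3, -14.6]
width: 0.0312
```

```bash
python3 st.py
```

```text
11.4 f cab xyz 5.51 -1.88 -14.61 mom [-0.39 -0.71 -0.33] grasp rel pin mm -49.3 0.8 16.7 tilt 7.0 0.0312
   twist in fingers Nm -0.12; lip-equivalent lift N 14.41
   alpha 17.8 tangential lift N 12.22, outward pull N 9.71
```

{"name": "servo_tool", "arguments": {
  "increments": [
    {"claw": 20, "dx": 0, "dy": 0, "dz": 0.4, "ax": 0, "ay": 0, "az": 0},
    {"claw": 20, "dx": 0, "dy": 0, "dz": 0, "ax": 0, "ay": 0, "az": 0}
  ]
}}

```text
time: 11.65
tcp_pos: [0.5577, 0.047, 0.25]
eef_rot: [0.061, 0.04, 0.997, -0.003]
force: [2.9, -2.6, -10.8]
width: 0.0312
```

```bash
python3 st.py
```

```text
11.65 f cab xyz 3.13 -2.41 -10.79 mom [-0.72 -0.48 -0.39] grasp rel pin mm -49.4 0.8 16.4 tilt 7.0 0.0312
   twist in fingers Nm -0.30; lip-equivalent lift N 15.00
   alpha 17.5 tangential lift N 9.36, outward pull N 6.23
```

{"name": "servo_tool", "arguments": {
  "increments": [
    {"claw": 20, "dx": 0, "dy": 0, "dz": 0.3, "ax": 0, "ay": 0, "az": 0},
    {"claw": 20, "dx": 0, "dy": 0, "dz": 0, "ax": 0, "ay": 0, "az": 0}
  ]
}}

```text
time: 11.9
tcp_pos: [0.5576, 0.0471, 0.2498]
eef_rot: [0.061, 0.039, 0.997, -0.003]
force: [1.7, -5.2, -8.8]
width: 0.0312
```

```bash
python3 st.py
```

```text
11.9 f cab xyz 2.1 -5.08 -8.79 mom [-1.03 -0.27 -0.45] grasp rel pin mm -49.5 0.8 16.2 tilt 6.9 0.0312
   twist in fingers Nm -0.27; lip-equivalent lift N 12.81
   alpha 17.2 tangential lift N 7.78, outward pull N 4.60
```

{"name": "servo_tool", "arguments": {
  "increments": [
    {"claw": 20, "dx": 0.5, "dy": -0.3, "dz": 0, "ax": 0, "ay": 0, "az": 0},
    {"claw": 20, "dx": 0, "dy": 0, "dz": 0, "ax": 0, "ay": 0, "az": 0}
  ]
}}

```text
time: 12.15
tcp_pos: [0.5573, 0.0471, 0.2498]
eef_rot: [0.061, 0.039, 0.997, -0.002]
force: [4.7, -3.0, -9.4]
width: 0.0314
```

```bash
python3 st.py
```

```text
12.15 f cab xyz 4.95 -2.67 -9.39 mom [-0.73 -0.75 -0.45] grasp rel pin mm -49.7 0.9 16.2 tilt 7.0 0.0314
   twist in fingers Nm -0.17; lip-equivalent lift N 10.78
   alpha 17.1 tangential lift N 7.52, outward pull N 7.49
```

{"name": "servo_tool", "arguments": {
  "increments": [
    {"claw": 20, "dx": 0.4, "dy": 0.1, "dz": 0, "ax": 0, "ay": 0, "az": 0},
    {"claw": 20, "dx": 0, "dy": 0, "dz": 0, "ax": 0, "ay": 0, "az": 0}
  ]
}}

```text
time: 12.4
tcp_pos: [0.5569, 0.0473, 0.2498]
eef_rot: [0.061, 0.039, 0.997, -0.002]
force: [4.8, -3.3, -9.5]
width: 0.0311
```

```bash
python3 st.py
```

```text
12.4 f cab xyz 5.0 -2.9 -9.47 mom [-0.61 -0.67 -0.29] grasp rel pin mm -50.1 1.0 16.2 tilt 7.0 0.0311
   twist in fingers Nm -0.08; lip-equivalent lift N 9.06
   alpha 16.9 tangential lift N 7.60, outward pull N 7.54
```

The door now follows at a steady pull of about 5 N. I'll keep pulling in small steps and check that it passes the 2 mm play.

{"name": "servo_tool", "arguments": {
  "increments": [
    {"claw": 20, "dx": 0.5, "dy": 0.2, "dz": 0, "ax": 0, "ay": 0, "az": 0},
    {"claw": 20, "dx": 0, "dy": 0, "dz": 0, "ax": 0, "ay": 0, "az": 0}
  ]
}}

```text
time: 12.65
tcp_pos: [0.5565, 0.0475, 0.2497]
eef_rot: [0.061, 0.039, 0.997, -0.002]
force: [5.2, -4.4, -8.2]
width: 0.0311
```

```bash
python3 st.py
```

```text
12.65 f cab xyz 5.51 -3.94 -8.21 mom [-0.67 -0.68 -0.46] grasp rel pin mm -50.6 1.2 16.1 tilt 7.0 0.0311
   twist in fingers Nm 0.04; lip-equivalent lift N 5.50
   alpha 16.8 tangential lift N 6.27, outward pull N 7.65
```

{"name": "servo_tool", "arguments": {
  "increments": [
    {"claw": 20, "dx": 0.5, "dy": 0.2, "dz": 0, "ax": 0, "ay": 0, "az": 0},
    {"claw": 20, "dx": 0, "dy": 0, "dz": 0, "ax": 0, "ay": 0, "az": 0}
  ]
}}

```text
time: 12.9
tcp_pos: [0.556, 0.0476, 0.2497]
eef_rot: [0.061, 0.039, 0.997, -0.002]
force: [3.8, -3.7, -8.8]
width: 0.031
```

```bash
python3 st.py
```

```text
12.9 f cab xyz 4.04 -3.39 -8.84 mom [-0.69 -0.76 -0.55] grasp rel pin mm -51.0 1.3 16.1 tilt 7.0 0.031
   twist in fingers Nm -0.35; lip-equivalent lift N 14.13
   alpha 16.6 tangential lift N 7.31, outward pull N 6.40
```

{"name": "servo_tool", "arguments": {
  "increments": [
    {"claw": 20, "dx": 0.5, "dy": 0.1, "dz": 0, "ax": 0, "ay": 0, "az": 0.003},
    {"claw": 20, "dx": 0.5, "dy": 0.1, "dz": 0, "ax": 0, "ay": 0, "az": 0.003},
    {"claw": 20, "dx": 0, "dy": 0, "dz": 0, "ax": 0, "ay": 0, "az": 0}
  ]
}}

```text
time: 13.28
tcp_pos: [0.5551, 0.0481, 0.2497]
eef_rot: [0.061, 0.042, 0.997, -0.002]
force: [4.2, -2.8, -9.1]
width: 0.0313
```

```bash
python3 st.py
```

```text
13.275 f cab xyz 4.37 -2.48 -9.08 mom [-0.59 -0.76 -0.51] grasp rel pin mm -52.0 1.7 16.1 tilt 7.0 0.0313
   twist in fingers Nm -0.28; lip-equivalent lift N 13.21
   alpha 16.3 tangential lift N 7.50, outward pull N 6.74
```

{"name": "servo_tool", "arguments": {
  "increments": [
    {"claw": 20, "dx": 0.5, "dy": 0.1, "dz": 0, "ax": 0, "ay": 0, "az": 0.005},
    {"claw": 20, "dx": 0, "dy": 0, "dz": 0, "ax": 0, "ay": 0, "az": 0}
  ]
}}

```text
time: 13.52
tcp_pos: [0.5546, 0.0483, 0.2496]
eef_rot: [0.061, 0.045, 0.997, -0.002]
force: [4.4, -2.3, -8.3]
width: 0.0312
```

```bash
python3 st.py
```

```text
13.525 f cab xyz 4.54 -1.96 -8.29 mom [-0.53 -0.76 -0.39] grasp rel pin mm -52.5 1.9 16.0 tilt 7.0 0.0312
   twist in fingers Nm -0.22; lip-equivalent lift N 11.22
   alpha 16.1 tangential lift N 6.71, outward pull N 6.66
```

{"name": "servo_tool", "arguments": {
  "increments": [
    {"claw": 20, "dx": 0.8, "dy": 0.2, "dz": -0.05, "ax": 0, "ay": 0, "az": 0.005},
    {"claw": 20, "dx": 0.8, "dy": 0.2, "dz": -0.05, "ax": 0, "ay": 0, "az": 0.005},
    {"claw": 20, "dx": 0, "dy": 0, "dz": 0, "ax": 0, "ay": 0, "az": 0}
  ]
}}

```text
time: 13.9
tcp_pos: [0.553, 0.049, 0.2496]
eef_rot: [0.061, 0.05, 0.997, -0.002]
force: [4.9, 0.3, -6.6]
width: 0.0314
```

```bash
python3 st.py
```

```text
13.9 f cab xyz 4.85 0.66 -6.57 mom [-0.23 -0.91 -0.35] grasp rel pin mm -54.1 2.5 16.0 tilt 7.0 0.0314
   twist in fingers Nm -0.25; lip-equivalent lift N 10.11
   alpha 15.6 tangential lift N 5.02, outward pull N 6.44
```

{"name": "servo_tool", "arguments": {
  "increments": [
    {"claw": 20, "dx": 0.8, "dy": 0.2, "dz": -0.05, "ax": 0, "ay": 0, "az": 0.005},
    {"claw": 20, "dx": 0.8, "dy": 0.2, "dz": -0.05, "ax": 0, "ay": 0, "az": 0.005},
    {"claw": 20, "dx": 0, "dy": 0, "dz": 0, "ax": 0, "ay": 0, "az": 0}
  ]
}}

```text
time: 14.28
tcp_pos: [0.5515, 0.0497, 0.2494]
eef_rot: [0.061, 0.054, 0.997, -0.001]
force: [5.3, 1.1, -6.0]
width: 0.031
```

```bash
python3 st.py;python3 look.py w6
```

```text
14.275 f cab xyz 5.19 1.5 -6.03 mom [ 0.14 -1.03 -0.31] grasp rel pin mm -55.7 3.1 15.8 tilt 7.0 0.031
   twist in fingers Nm -0.26; lip-equivalent lift N 9.85
   alpha 15.0 tangential lift N 4.48, outward pull N 6.57
14.275 [-0.411  0.314  0.303  1.925 -0.095  0.798  1.396] [0.5514788  0.049746   0.24943772] [ 5.29  1.09 -6.03] [ 0.14 -1.03 -0.31] 0.031011390566862813
(array([ 42.63,  -4.41, -66.78]), array([-0.0046, -0.3141, -0.032 ]))
L [312.8 254.4]
Ll [341.9 253.6]
Lr [283.8 255.3]
pin [316.  324.7]
doorR [198.2 392.7]
hinge [576.3 331.5]
```

View pics/w6.png

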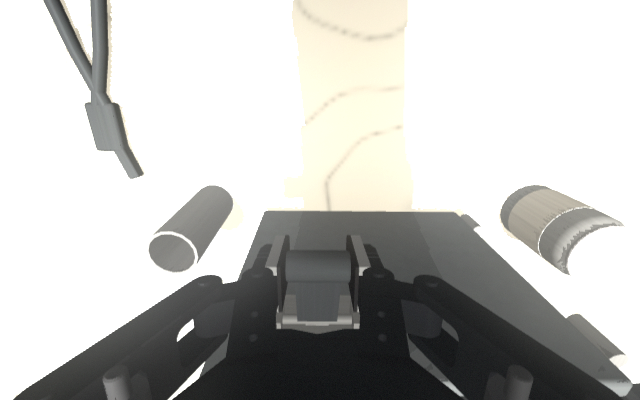

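The grip hasn't changed relative to the lip (it still sits at (320,266)), and the door has come about 6 mm out, well past the 2 mm play. Next I'll swing it about the hinge.

```bash
cat > sw.py <<'E'
from h import *
from rig import *
s=get_state(); M=rot(s['eef_rot']); p=s['tcp_pos']; d=p-H; d[2]=0
g=p+M@[0,0,.054]; v=g-H
a=np.arctan2(v[1],v[0]); a0=np.arctan2((L-H)[1],(L-H)[0])
yawt=np.arctan2(-M[0,1],M[1,1])
print("t",s['time'],"grasp r",np.hypot(v[0],v[1]).round(4),"door est deg",np.degrees((a0-a+np.pi)%(2*np.pi)-np.pi).round(2),"from tool yaw",np.degrees(YAW-yawt).round(2),"z",g[2].round(4))
rr=v[:2]/np.hypot(*v[:2]); f=s['force']; 
print("force radial(out+) %.1f tang(opening+) %.1f z %.1f  mom %s w %.4f"%(f[:2]@rr, f[:2]@[rr[1],-rr[0]], f[2],s['moment'].round(2),s['width']))
for th in (.02,.04,.06):
    Rz=R.from_rotvec([0,0,-th]).as_matrix()
    print(th,"shift mm",(M.T@((Rz-np.eye(3))@d)*1000).round(2),"rot",(M.T@[0,0,-th]).round(4))
print(s['q'].round(2))
E
python3 sw.py
```

```text
t 14.325 grasp r 0.1755 door est deg 1.5 from tool yaw 1.82 z 0.1958
force radial(out+) -3.0 tang(opening+) -3.5 z -5.8  mom [ 0.09 -1.02 -0.27] w 0.0309
0.02 shift mm [ 3.25  1.42 -0.39] rot [ 0.0024 -0.0001  0.0199]
0.04 shift mm [ 6.46  2.9  -0.78] rot [ 0.0049 -0.0002  0.0397]
0.06 shift mm [ 9.65  4.44 -1.16] rot [ 0.0073 -0.0003  0.0596]
[-0.41  0.31  0.3   1.93 -0.09  0.8   1.4 ]
```

{"name": "servo_tool", "arguments": {
  "increments": [
    {"claw": 20, "dx": 3.25, "dy": 1.4, "dz": -0.4, "ax": 0.0024, "ay": 0, "az": 0.02},
    {"claw": 20, "dx": 3.25, "dy": 1.4, "dz": -0.4, "ax": 0.0024, "ay": 0, "az": 0.02},
    {"claw": 20, "dx": 3.25, "dy": 1.4, "dz": -0.4, "ax": 0.0024, "ay": 0, "az": 0.02},
    {"claw": 20, "dx": 3.25, "dy": 1.4, "dz": -0.4, "ax": 0.0024, "ay": 0, "az": 0.02},
    {"claw": 20, "dx": 0, "dy": 0, "dz": 0, "ax": 0, "ay": 0, "az": 0}
  ]
}}

```text
time: 14.95
tcp_pos: [0.539, 0.0574, 0.2495]
eef_rot: [0.061, 0.095, 0.994, -0.003]
force: [3.3, 4.6, -1.9]
width: 0.0308
```

```bash
python3 sw.py
```

```text
t 14.95 grasp r 0.1755 door est deg 6.2 from tool yaw 6.45 z 0.1959
force radial(out+) -5.7 tang(opening+) -0.4 z -1.9  mom [ 0.75 -0.81 -0.21] w 0.0308
0.02 shift mm [ 3.25  1.42 -0.39] rot [ 0.0024 -0.0001  0.0199]
0.04 shift mm [ 6.46  2.9  -0.77] rot [ 0.0048 -0.0002  0.0397]
0.06 shift mm [ 9.65  4.45 -1.16] rot [ 0.0073 -0.0003  0.0596]
[-0.45  0.3   0.32  1.95 -0.08  0.79  1.28]
```

{"name": "servo_tool", "arguments": {
  "increments": [
    {"claw": 20, "dx": 3.25, "dy": 1.7, "dz": -0.4, "ax": 0.0024, "ay": 0, "az": 0.02},
    {"claw": 20, "dx": 5, "dy": 2.4, "dz": -0.6, "ax": 0.0036, "ay": 0, "az": 0.03},
    {"claw": 20, "dx": 5, "dy": 2.4, "dz": -0.6, "ax": 0.0036, "ay": 0, "az": 0.03},
    {"claw": 20, "dx": 6.45, "dy": 3, "dz": -0.8, "ax": 0.0048, "ay": 0, "az": 0.04},
    {"claw": 20, "dx": 6.45, "dy": 3, "dz": -0.8, "ax": 0.0048, "ay": 0, "az": 0.04},
    {"claw": 20, "dx": 5, "dy": 2.3, "dz": -0.6, "ax": 0.0036, "ay": 0, "az": 0.03},
    {"claw": 20, "dx": 3.25, "dy": 1.5, "dz": -0.4, "ax": 0.0024, "ay": 0, "az": 0.02},
    {"claw": 20, "dx": 0, "dy": 0, "dz": 0, "ax": 0, "ay": 0, "az": 0}
  ]
}}

```text
time: 15.95
tcp_pos: [0.5101, 0.0819, 0.2494]
eef_rot: [0.059, 0.199, 0.978, -0.01]
force: [3.0, 0.8, -0.1]
width: 0.0313
```

```bash
python3 sw.py; python3 look.py w7; python3 -c "
from rig import *;import cv2
cv2.imwrite('pics/top7.png',get_image('top')['img'])"
```

```text
t 15.95 grasp r 0.1752 door est deg 18.45 from tool yaw 18.58 z 0.1957
force radial(out+) -2.7 tang(opening+) -1.6 z -0.1  mom [ 0.09 -0.62 -0.36] w 0.0313
0.02 shift mm [ 3.24  1.42 -0.38] rot [ 0.0024 -0.0001  0.0199]
0.04 shift mm [ 6.45  2.91 -0.76] rot [ 0.0048 -0.0002  0.0397]
0.06 shift mm [ 9.62  4.46 -1.14] rot [ 0.0072 -0.0002  0.0596]
[-0.56  0.26  0.36  2.   -0.04  0.79  0.98]
15.95 [-0.565  0.259  0.363  2.003 -0.035  0.795  0.975] [0.51013328 0.08191761 0.24935053] [ 3.    0.81 -0.06] [ 0.09 -0.62 -0.36] 0.0312660398134682
(array([-10.98, -32.23, -60.41]), array([-0.0854, -0.3129, -0.3142]))
L [296.6 323.9]
Ll [321.1 317.6]
Lr [272.7 330. ]
pin [322.7 377.1]
doorR [231.5 463.4]
hinge [575.6 332.2]
```

View pics/w7.png

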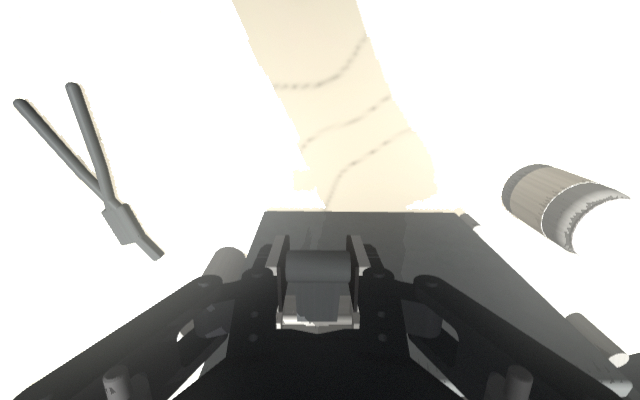

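View pics/top7.png

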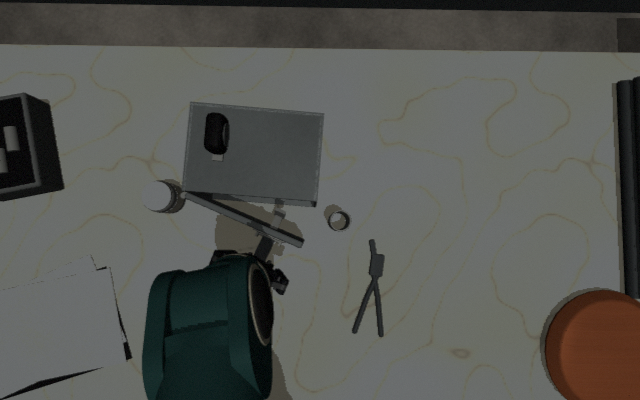

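The door is open about 18° and follows with light forces. The bystanders are unmoved. I'll keep swinging.

{"name": "servo_tool", "arguments": {
  "increments": [
    {"claw": 20, "dx": 3.25, "dy": 1.5, "dz": -0.4, "ax": 0.0024, "ay": 0, "az": 0.02},
    {"claw": 20, "dx": 6.45, "dy": 3, "dz": -0.8, "ax": 0.0048, "ay": 0, "az": 0.04},
    {"claw": 20, "dx": 6.45, "dy": 3, "dz": -0.8, "ax": 0.0048, "ay": 0, "az": 0.04},
    {"claw": 20, "dx": 6.45, "dy": 2.9, "dz": -0.8, "ax": 0.0048, "ay": 0, "az": 0.04},
    {"claw": 20, "dx": 6.45, "dy": 2.9, "dz": -0.8, "ax": 0.0048, "ay": 0, "az": 0.04},
    {"claw": 20, "dx": 6.45, "dy": 2.9, "dz": -0.8, "ax": 0.0048, "ay": 0, "az": 0.04},
    {"claw": 20, "dx": 6.45, "dy": 2.9, "dz": -0.8, "ax": 0.0048, "ay": 0, "az": 0.04},
    {"claw": 20, "dx": 6.45, "dy": 2.9, "dz": -0.8, "ax": 0.0048, "ay": 0, "az": 0.04},
    {"claw": 20, "dx": 6.45, "dy": 2.9, "dz": -0.8, "ax": 0.0048, "ay": 0, "az": 0.04},
    {"claw": 20, "dx": 6.45, "dy": 2.9, "dz": -0.8, "ax": 0.0048, "ay": 0, "az": 0.04},
    {"claw": 20, "dx": 3.25, "dy": 1.4, "dz": -0.4, "ax": 0.0024, "ay": 0, "az": 0.02},
    {"claw": 20, "dx": 0, "dy": 0, "dz": 0, "ax": 0, "ay": 0, "az": 0}
  ]
}}

```text
time: 17.55
tcp_pos: [0.4722, 0.142, 0.2496]
eef_rot: [0.055, 0.391, 0.919, -0.021]
force: [5.4, 2.1, -2.8]
width: 0.0311
```

```bash
python3 sw.py
```

```text
t 17.55 grasp r 0.1749 door est deg 41.53 from tool yaw 41.67 z 0.196
force radial(out+) -5.8 tang(opening+) -0.1 z -2.8  mom [ 0.4  -0.98  0.03] w 0.0311
0.02 shift mm [ 3.23  1.42 -0.38] rot [ 0.0024 -0.0001  0.0199]
0.04 shift mm [ 6.44  2.9  -0.75] rot [ 0.0047 -0.0002  0.0397]
0.06 shift mm [ 9.61  4.45 -1.13] rot [ 0.0071 -0.0002  0.0596]
[-0.77  0.24  0.41  2.03  0.02  0.84  0.39]
```

{"name": "servo_tool", "arguments": {
  "increments": [
    {"claw": 20, "dx": 3.25, "dy": 1.6, "dz": -0.4, "ax": 0.0024, "ay": 0, "az": 0.02},
    {"claw": 20, "dx": 6.45, "dy": 3, "dz": -0.8, "ax": 0.0048, "ay": 0, "az": 0.04},
    {"claw": 20, "dx": 6.45, "dy": 3, "dz": -0.8, "ax": 0.0048, "ay": 0, "az": 0.04},
    {"claw": 20, "dx": 6.45, "dy": 3, "dz": -0.8, "ax": 0.0048, "ay": 0, "az": 0.04},
    {"claw": 20, "dx": 6.45, "dy": 2.9, "dz": -0.8, "ax": 0.0048, "ay": 0, "az": 0.04},
    {"claw": 20, "dx": 6.45, "dy": 2.9, "dz": -0.8, "ax": 0.0048, "ay": 0, "az": 0.04},
    {"claw": 20, "dx": 6.45, "dy": 2.9, "dz": -0.8, "ax": 0.0048, "ay": 0, "az": 0.04},
    {"claw": 20, "dx": 6.45, "dy": 2.9, "dz": -0.8, "ax": 0.0048, "ay": 0, "az": 0.04},
    {"claw": 20, "dx": 6.45, "dy": 2.9, "dz": -0.8, "ax": 0.0048, "ay": 0, "az": 0.04},
    {"claw": 20, "dx": 6.45, "dy": 2.9, "dz": -0.8, "ax": 0.0048, "ay": 0, "az": 0.04},
    {"claw": 20, "dx": 6.45, "dy": 2.9, "dz": -0.8, "ax": 0.0048, "ay": 0, "az": 0.04},
    {"claw": 20, "dx": 6.45, "dy": 2.9, "dz": -0.8, "ax": 0.0048, "ay": 0, "az": 0.04},
    {"claw": 20, "dx": 6.45, "dy": 2.9, "dz": -0.8, "ax": 0.0048, "ay": 0, "az": 0.04},
    {"claw": 20, "dx": 3.25, "dy": 1.4, "dz": -0.4, "ax": 0.0024, "ay": 0, "az": 0.02},
    {"claw": 20, "dx": 0, "dy": 0, "dz": 0, "ax": 0, "ay": 0, "az": 0}
  ]
}}

```text
time: 19.42
tcp_pos: [0.4629, 0.233, 0.25]
eef_rot: [0.047, 0.615, 0.786, -0.035]
force: [4.2, 0.5, -2.7]
width: 0.0313
```

```bash
python3 sw.py; python3 look.py w8|tail -1
```

```text
t 19.425 grasp r 0.1748 door est deg 71.42 from tool yaw 71.66 z 0.1964
force radial(out+) -4.1 tang(opening+) 1.1 z -2.7  mom [ 0.27 -0.72  0.29] w 0.0313
0.02 shift mm [ 3.23  1.41 -0.38] rot [ 0.0023 -0.      0.0199]
0.04 shift mm [ 6.43  2.88 -0.75] rot [ 0.0047 -0.0001  0.0397]
0.06 shift mm [ 9.61  4.42 -1.12] rot [ 0.007  -0.0001  0.0596]
[-0.95  0.33  0.45  1.93 -0.03  0.95 -0.26]
hinge [575.  331.2]
```

View pics/w8.png

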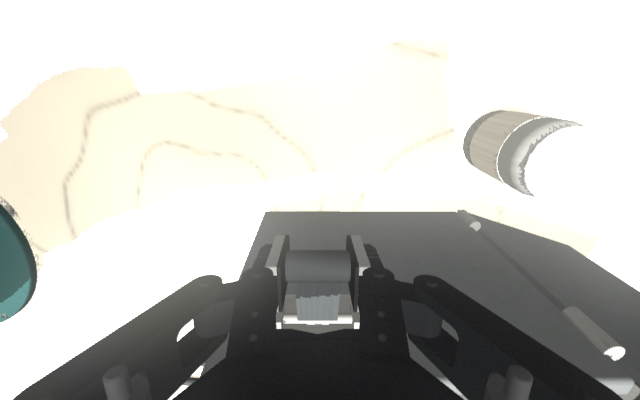

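The door is at about 71° and the lip is still gripped. I'll lower the paddle back along its arc, then open the fingers.

{"name": "servo_tool", "arguments": {
  "increments": [
    {"claw": 20, "dx": 1.5, "dy": 0, "dz": 0.9, "ax": 0, "ay": -0.02, "az": 0},
    {"claw": 20, "dx": 1.5, "dy": 0, "dz": 0.9, "ax": 0, "ay": -0.02, "az": 0},
    {"claw": 20, "dx": 1.5, "dy": 0, "dz": 0.9, "ax": 0, "ay": -0.02, "az": 0},
    {"claw": 20, "dx": 1.5, "dy": 0, "dz": 0.9, "ax": 0, "ay": -0.02, "az": 0},
    {"claw": 20, "dx": 1.5, "dy": 0, "dz": 0.9, "ax": 0, "ay": -0.02, "az": 0},
    {"claw": 20, "dx": 1.5, "dy": 0, "dz": 0.9, "ax": 0, "ay": -0.02, "az": 0},
    {"claw": 20, "dx": 1.5, "dy": 0, "dz": 0.9, "ax": 0, "ay": -0.02, "az": 0},
    {"claw": 20, "dx": 1.5, "dy": 0, "dz": 0.9, "ax": 0, "ay": -0.02, "az": 0},
    {"claw": 20, "dx": 1.5, "dy": 0, "dz": 0.9, "ax": 0, "ay": -0.02, "az": 0},
    {"claw": 20, "dx": 1.5, "dy": 0, "dz": 0.9, "ax": 0, "ay": -0.02, "az": 0},
    {"claw": 20, "dx": 1.5, "dy": 0, "dz": 0.9, "ax": 0, "ay": -0.02, "az": 0},
    {"claw": 20, "dx": 0, "dy": 0, "dz": 0, "ax": 0, "ay": 0, "az": 0}
  ]
}}

```text
time: 20.98
tcp_pos: [0.4596, 0.2468, 0.2368]
eef_rot: [0.133, 0.608, 0.776, -0.102]
force: [4.1, 0.7, -3.8]
width: 0.0312
```

```bash
python3 sw.py
```

```text
t 20.975 grasp r 0.1757 door est deg 72.25 from tool yaw 71.66 z 0.1859
force radial(out+) -4.0 tang(opening+) 1.2 z -3.8  mom [ 0.67 -0.58  0.38] w 0.0312
0.02 shift mm [ 3.07  1.69 -1.07] rot [ 0.0066 -0.0001  0.0189]
0.04 shift mm [ 6.1   3.45 -2.13] rot [ 0.0132 -0.0001  0.0377]
0.06 shift mm [ 9.1   5.28 -3.18] rot [ 0.0199 -0.0002  0.0566]
[-1.09  0.41  0.5   1.9   0.15  1.01 -0.46]
```

{"name": "servo_tool", "arguments": {
  "increments": [
    {"claw": 20, "dx": 1.5, "dy": 0.2, "dz": 0.9, "ax": 0, "ay": -0.02, "az": 0},
    {"claw": 20, "dx": 1.5, "dy": 0, "dz": 0.9, "ax": 0, "ay": -0.02, "az": 0},
    {"claw": 20, "dx": 1.5, "dy": 0, "dz": 0.9, "ax": 0, "ay": -0.02, "az": 0},
    {"claw": 20, "dx": 0, "dy": 0, "dz": 0, "ax": 0, "ay": 0, "az": 0},
    {"claw": 34, "dx": 0, "dy": 0, "dz": 0, "ax": 0, "ay": 0, "az": 0},
    {"claw": 38, "dx": 0, "dy": 0, "dz": 0, "ax": 0, "ay": 0, "az": 0},
    {"claw": 46, "dx": 0, "dy": 0, "dz": 0, "ax": 0, "ay": 0, "az": 0},
    {"claw": 54, "dx": 0, "dy": 0, "dz": 0, "ax": 0, "ay": 0, "az": 0},
    {"claw": 60, "dx": 0, "dy": 0, "dz": 0, "ax": 0, "ay": 0, "az": 0},
    {"claw": 60, "dx": 0, "dy": 0, "dz": 0, "ax": 0, "ay": 0, "az": 0},
    {"claw": 60, "dx": 0, "dy": 0, "dz": 0, "ax": 0, "ay": 0, "az": 0}
  ]
}}

```text
time: 22.35
tcp_pos: [0.459, 0.2497, 0.2329]
eef_rot: [0.156, 0.604, 0.772, -0.12]
force: [0.5, 0.2, -0.1]
width: 0.06
```

```bash
python3 sw.py; python3 look.py w9|tail -1
```

```text
t 22.35 grasp r 0.1755 door est deg 72.26 from tool yaw 71.69 z 0.1831
force radial(out+) -0.5 tang(opening+) 0.3 z -0.1  mom [0.37 0.09 0.03] w 0.0600
0.02 shift mm [ 3.    1.75 -1.25] rot [ 0.0077 -0.0001  0.0184]
0.04 shift mm [ 5.96  3.57 -2.48] rot [ 0.0154 -0.0001  0.0369]
0.06 shift mm [ 8.89  5.45 -3.7 ] rot [ 0.0232 -0.0002  0.0553]
[-1.12  0.43  0.51  1.89  0.19  1.03 -0.5 ]
hinge [569.6 324.5]
```

View pics/w9.png

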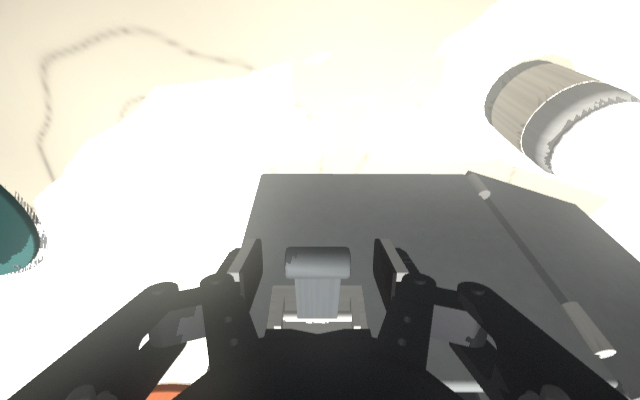

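The lip is free between the fingers at (318,263) and the force is about zero. I'll withdraw straight back along the tool.

{"name": "servo_tool", "arguments": {
  "increments": [
    {"claw": 60, "dx": 0, "dy": 0, "dz": -8, "ax": 0, "ay": 0, "az": 0},
    {"claw": 60, "dx": 0, "dy": 0, "dz": -15, "ax": 0, "ay": 0, "az": 0},
    {"claw": 60, "dx": 0, "dy": 0, "dz": -15, "ax": 0, "ay": 0, "az": 0},
    {"claw": 60, "dx": 0, "dy": 0, "dz": -15, "ax": 0, "ay": 0, "az": 0},
    {"claw": 60, "dx": 0, "dy": 0, "dz": -15, "ax": 0, "ay": 0, "az": 0},
    {"claw": 60, "dx": 0, "dy": 0, "dz": -15, "ax": 0, "ay": 0, "az": 0},
    {"claw": 60, "dx": 0, "dy": 0, "dz": -15, "ax": 0, "ay": 0, "az": 0},
    {"claw": 60, "dx": 0, "dy": 0, "dz": -12, "ax": 0, "ay": 0, "az": 0},
    {"claw": 60, "dx": 0, "dy": 0, "dz": 0, "ax": 0, "ay": 0, "az": 0},
    {"claw": 60, "dx": 0, "dy": 0, "dz": 0, "ax": 0, "ay": 0, "az": 0}
  ]
}}

```text
time: 23.65
tcp_pos: [0.4485, 0.2907, 0.334]
eef_rot: [0.156, 0.605, 0.772, -0.121]
force: [0.2, -1.0, 0.3]
width: 0.0599
```

```bash
python3 look.py w10|head -1;  python3 -c "
from rig import *;import cv2
for n in ['top','scene']: cv2.imwrite('pics/%s10.png'%n,get_image(n)['img'])"
```

```text
23.65 [-1.19   0.337  0.512  1.755  0.204  1.27  -0.524] [0.44847408 0.2906642  0.33399821] [ 0.21 -0.96  0.27] [ 0.37  0.11 -0.02] 0.05988100899374155
```

View pics/w10.png

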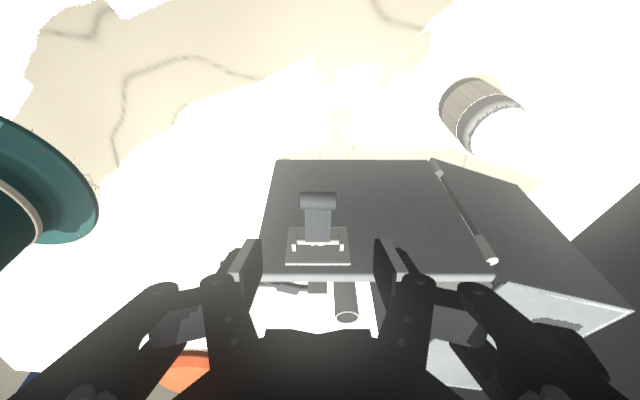

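View pics/top10.png

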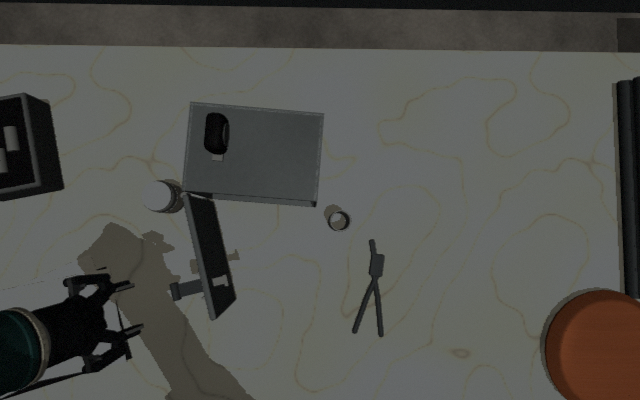

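View pics/scene10.png

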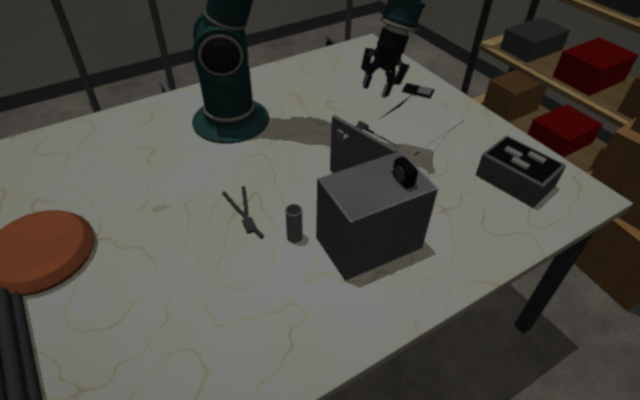

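```bash
python3 -c "
from rig import *
print(hand_in())"
```

```text
the job is handed in; nothing more can be done
None
```

I opened the cabinet and left the door standing at about 70°, with the job handed in at about 24 s of the 72 s allowed. No verdict was given.

**What I did**
- **Lift:** I gripped the paddle's lip by its ends at 35 N and lifted it along its arc. At about 15 mm the lifting force rose sharply, so I backed off about 0.5 mm.
- **Swing:** I pulled gently until the door moved past the 2 mm play, then swung it around its hinge at about 0.3 rad/s to roughly 71°.
- **Release:** I lowered the paddle, opened the fingers and backed the hand away.

**Last checks**
- **Door angle:** It was about 71–72° from the arm's position before I let go. My reading of the door's edge in the last top picture gave about 69°. Both are above the required 57°.
- **Paddle:** It looks level in the last wrist picture.
- **Contact:** The hand stands clear, with a remaining force of about 1 N.
- **Bystanders:** The tape, pliers, offcut and can sit at the same places in the pictures as at the start.

**Uncertain points**
- **Force readings:** They were noisy by a few N. My two estimates of the lifting force disagreed, reading about 12 N and 16 N when I reached the stop.
- **Catch load:** The outward pull with the door still shut read up to about 10 N. I estimate the catch force at about 10 N against the 20 N limit, but I couldn't measure it directly.
- **Unmeasured values:** I didn't measure the door's speed or the paddle's final height; both come from the commanded motion and the pictures.

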